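# Set the relay's test slide and trip it

### The arm

A 6-joint arm with a two-finger parallel gripper is mounted at the origin on the work surface. World frame = base frame: x ahead of the robot, y to its left, z up, the work surface at z = 0. Lengths are in mm, angles in rad, forces in N, time in s.
With the tool pointing down it reaches from about 350 to 975 mm from the base axis. Payload 7.1 kg.
Tool frame: the origin (TCP) lies on the mounting face of the last link; the fingertips stand 182 mm ahead of it and the grasp point (between the pads) lies 163 mm ahead of it; z points along the fingers, y is the direction in which the jaws open and shut (so a half turn about z gives the same grasp; the last joint's range is limited). The gripper opens to 88 mm and grips with 3 to 60 N. Pads are 20 mm wide; open, the fingers measure 115 mm over their backs; the gripper's body (75 mm by 178 mm) begins 61 mm behind the grasp point.
Start: joints at [-1.36, 0.423, 1.63, -0, 1.089, -0.019], TCP at [142.384, -608.55, 404.675] pointing down, gripper open.
Joint ranges: [-3, 3], [-0.9, 2.11], [0.09, 2.58], [-1.31, 4.45], [0.11, 2.69], [-2.54, 2.54]. Speed limits (rad/s): [2.39, 2.39, 3.01, 3.14, 3.14, 3.14].

### API

Orientations are given as a rotation vector (axis times angle).
In Python, from workcell import ctrl, optics, nets gives the robot as it stands.
- The arm moves only by the tool send_rows, never from a script. Its argument "rows" is a list of rows, each an object with "offset": the shift along the tool's x, y, z in m, a list of three; "twist": the turn, a rotation vector about the tool's x, y, z in degrees, a list of three. A call has exactly 5 rows; each row shifts and turns the pose as measured when the row begins, along the tool's axes as they then stand; what a row does not reach is not made up. A row lasts 1/12 s, in which the tool goes at most 41.7 mm and 7.16 degrees, less where a joint would pass 70% of its speed; a pose out of reach is approached as far as the arm can. A call is refused whole if a number of a shift passes 0.0417 or a number of a turn 7.16, either way. A call with a gripper value outside its range is refused whole. "gripper" is the finger opening in m, from 0 to 0.0878, set as the call begins (left out, the last holds). The fingers move at their own pace and stop on an object; the grip force is fixed at half the most. Time passes only in rows, so rows that do not move let the fingers close, or fill a call up. It gives the time, the measured TCP pose, the force and the opening at its end, in the units of the state.
- ctrl.get_obs(): the state, without advancing time (a new reading comes with each control period).
- optics.get_image(name): name is "side" or "top"; returns (picture, depth): 420x560x3 uint8, blue, green, red; 420x560 float32, mm along the optical axis (not along the pixel's ray), 0 where there is no reading.
- optics.camera_info(name): a dict with "K" (3x3 intrinsics, pixels), "pose" (4x4, takes a point from camera to world coordinates). Camera axes: x right, y down, z forward; pixel columns grow to the right and rows downward; lengths in mm; the calibration is good to about 2 mm. A picture is of the moment at which its call begins. camera_info takes no time and is no camera call.
- ctrl.close_job(): hands the job in, once; it reports no verdict.
Trained networks look in the newest picture that a camera, given by its name, has taken for a name from the list of things; names that differ only in an ending like _2 or _b are one class to them, and where a whole thing is asked for, a point or a joint stands for the part that bears it (a point fixed in the world has none). Each returns a list of dicts, best first, with "conf" (0 to 1); they miss things now and then, are a little off and sometimes report something else, mostly with a low value. They report only what shows in the picture. A call takes as long as a camera call.
- nets.spot_in(camera, label): "extent" ([left, top, right, bottom] in pixels, round what is visible of it).
- nets.spot_point(camera, label): "position" ([column, row] in pixels: a listed point, or the origin of a listed thing).
The state is a dict: "t": time; "qpos": joint angles; "qvel": joint speeds; "joint_torque": joint torques, N m; "ee_pos": TCP position; "orientation": TCP orientation; "ft_force": force on the tool from outside, world axes, zero at the start; "moment": the same for the moment, N m; "width": finger opening in mm.
Only numpy, scipy, OpenCV 4.12 (cv2) and the standard library are available. Lean on these libraries where they do the work, as an engineer would, in place of code of your own. Each camera call takes 0.05 s, during which the arm holds its last target. There are 200 camera calls.

### The job

Put the relay under test and trip it by hand, using fingertips only: push the sprung test slide by its upright paddle right up to its stop pin, then let go of it so that it springs back and latches at its middle position. Once it has latched, press the round trip button on the same case fully down and let it come up again. Do not press the button before the slide is latched, do not pick anything up, and leave the brass plug, the two fuse carriers and the torque driver where they are.

Things in the scene. Friction and masses are not known exactly. Their poses are not given: they have to be found in the camera images.
- relay_case: Fixed black case on its back, 200 (x) by 280 (y) mm; origin: centre of its underside. Deck at z = 45 mm with a rim 8 mm high. Glass lid 156 mm long along the +y edge, fixed, leaning outwards 30 degrees from upright. Coil 28 mm high at (78, 108) mm. Slide and button stand on the deck 110 mm apart in y (either one nearer the lid), within 15 mm of x = 0; the slide is pushed along the case's +x.
- slide_face (a point): Centre of the pushing face of the slide's upright black paddle; moves with it. +x is the pushing direction (into the face, level), z up. Face 30 mm wide, from 16 mm below to 14 mm above this point, which is 35 mm above the deck. Paddle 8 mm thick. The slide's block below it, 22 mm wide, reaches 18 mm behind the face, its top 16 mm below this point. The steel stop pin stands ahead of the block.
- test_slide (a joint): Travel of the slide in m along its pushing direction: 0 at the start, 0.040 at the stop pin. A spring pushes it back, 4 N at 0 to 8 N at 0.040, plus 20 N per m/s damping. A ratchet pawl passes a detent pin on the way in: once the slide has been past about 0.021 it comes back only to 0.020 when let go, and stays latched (it can still be pushed further in).
- trip_button_top (a point): Centre of the top of the round steel push button, 24 mm in diameter, 22 mm above the case deck, in a round black housing 40 mm wide and 12 mm high; it is pressed straight down, z is up.
- trip_button (a joint): How far the button is pressed, in m: 0 up, 0.006 fully down. A spring pushes it up, 5 N when fully down.
- test_plug: Bystander: squat brass test plug standing loose on the case deck between and beyond the slide and the button, 30 mm in diameter, 40 mm high; origin at the centre of its underside.
- fuse_a: Bystander: red ceramic fuse carrier lying loose on the worktop beside the case's -y edge, 94 by 26 by 36 mm; origin at the centre of its underside, length along x.
- fuse_b: Bystander: a second fuse carrier just like the first, also beside the case's -y edge; origin at the centre of its underside, length along x.
- torque_driver: Bystander: chrome torque driver lying loose on the worktop in front of the case (on its -x side), 180 mm long, 30 mm in diameter; origin under its middle, length along x.

How it is judged:
By the outcome, as a careful person would: the job done as asked, in the order asked, and still so for the second after the job is handed in, with the robot touching nothing.
It also fails if it takes over 42 s, if anything falls off the work surface, if the arm or the gripper's body presses on something with over 40 N, if the wrist force passes 120 N, or if a joint passes its speed limit or range.

## Working session

There is one attempt and no reset: what is moved stays moved. The work goes in short steps, Python scripts to look and compute and a tool call to move; the robot and the scene stay as the last step left them, time stands still between calls to the robot, and variables do not carry over. Pictures are saved under pics/ and viewed, about 8 in all and at most 12, crops included, and the job is handed in when it is done.

Besides the shell and the picture viewer there is one more tool, called after "Emit:" in YAML: its name, and indented under it one key for each argument. send_rows: Moves the arm, as the interface text tells. Its arguments: {"type":"object","properties":{"rows":{"type":"array"},"gripper":{"type":"number"}},"required":["rows"]}

```bash
mkdir -p pics; cat > h.py <<'E'
import numpy as np, cv2
from workcell import ctrl, optics, nets
from scipy.spatial.transform import Rotation as R
def w(cam,u,v,d):
    i=optics.camera_info(cam);K=np.array(i["K"]);P=np.array(i["pose"])
    return (P@np.append(np.linalg.inv(K)@[u,v,1]*d,1))[:3]
def atz(cam,u,v,z):
    a=w(cam,u,v,0);b=w(cam,u,v,1);return a+(b-a)*(z-a[2])/(b[2]-a[2])
def proj(cam,p):
    i=optics.camera_info(cam);K=np.array(i["K"]);P=np.array(i["pose"])
    c=np.linalg.inv(P)@np.append(p,1);q=K@c[:3];return q[:2]/q[2]
E
python3 - <<'E'
from h import *
for c in("top","side"):
    im,d=optics.get_image(c);cv2.imwrite(f"pics/{c}0.png",im);np.save(c+"0.npy",d)
    print(c,np.round(optics.camera_info(c)["pose"],2).tolist(),np.round(optics.camera_info(c)["K"],1).tolist())
    for l in("slide_face","trip_button_top","relay_case","test_plug"):
        for r in nets.spot_point(c,l)[:2]:
            u,v=r["position"];z=d[int(v),int(u)];print(l,r["conf"],np.round([u,v]),np.round(w(c,u,v,z)))
o=ctrl.get_obs();print(o["t"],o["ee_pos"],o["orientation"],o["width"],o["ft_force"])
E
```

```text
top [[0.0, -0.99, 0.12, 485.32], [-1.0, -0.0, 0.01, -81.79], [-0.01, -0.12, -0.99, 765.35], [0.0, 0.0, 0.0, 1.0]] [[429.2, 0.0, 289.3], [0.0, 429.2, 204.1], [0.0, 0.0, 1.0]]
slide_face 0.67 [199. 217.] [547.  71.  88.]
trip_button_top 0.71 [252. 176.] [617. -10.  67.]
relay_case 0.97 [218. 192.] [592.  50.  46.]
relay_case 0.25 [198. 219.] [545.  77.  71.]
test_plug 0.75 [216. 152.] [655.  50.  75.]
test_plug 0.55 [253. 176.] [618. -12.  65.]
side [[-0.96, -0.16, 0.25, 348.86], [-0.29, 0.45, -0.85, 639.86], [0.02, -0.88, -0.47, 497.75], [0.0, 0.0, 0.0, 1.0]] [[472.7, 0.0, 274.1], [0.0, 472.7, 205.9], [0.0, 0.0, 1.0]]
slide_face 0.59 [252. 261.] [563.  27.  46.]
trip_button_top 0.72 [276. 221.] [ 560. -101.   54.]
trip_button_top 0.71 [230. 234.] [616.  -8.  67.]
test_plug 0.74 [186. 258.] [663.  68.  57.]
0.5 [ 142.37864945 -608.53053455  404.63563332] [-3.12076725e+00 -3.60190059e-01  1.22561636e-05] 88.21554367035448 [-0.17766976  0.04091679  0.55069597]
```

```bash
python3 -c "
import cv2
for c,(x0,y0,x1,y1) in dict(top=(110,70,390,280),side=(110,130,390,340)).items():
    im=cv2.imread(f'pics/{c}0.png');cv2.imwrite(f'pics/{c}0c.png',cv2.resize(im[y0:y1,x0:x1],(800,600),interpolation=cv2.INTER_CUBIC))
"
```

```text
(no output)
```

View pics/top0c.png

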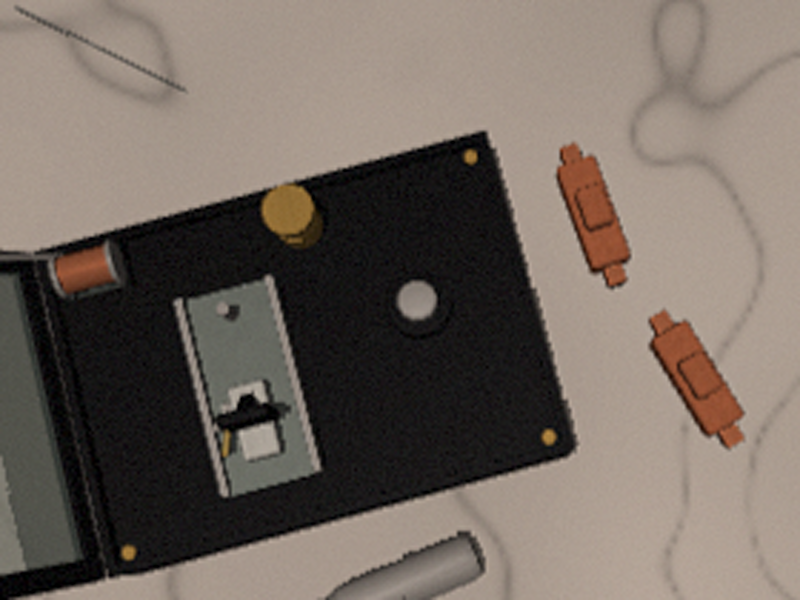

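View pics/side0c.png

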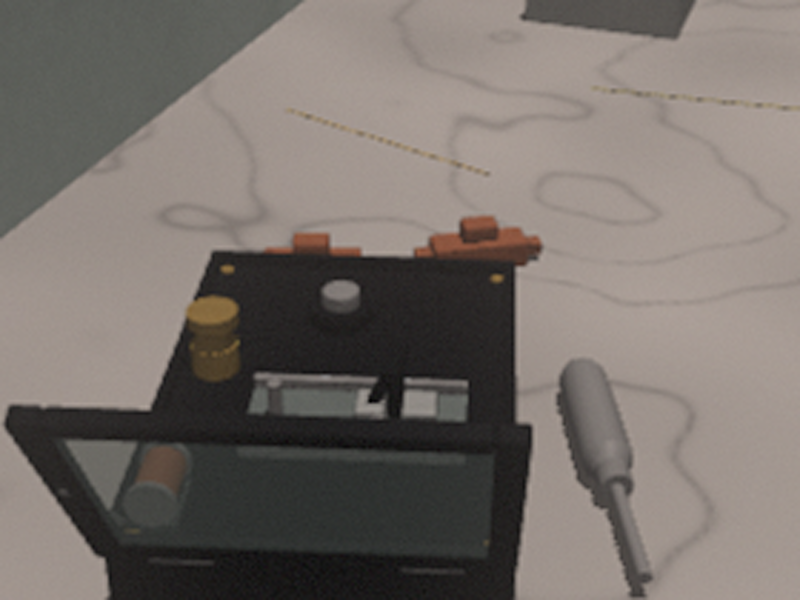

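The top view shows the paddle at crop (250,412), the stop pin at (228,310), the button at (417,300) and the plug at (290,212). The case is yawed about 14°, with the lid at left (+y). The side view agrees. Next I'll measure from depth.

```bash
python3 - <<'E'
from h import *
d=np.load("top0.npy");i=optics.camera_info("top");K=np.array(i["K"]);P=np.array(i["pose"])
v,u=np.mgrid[0:420,0:560];c=np.stack([(u-K[0,2])/K[0,0]*d,(v-K[1,2])/K[1,1]*d,d],-1);W=c@P[:3,:3].T+P[:3,3]
Z=W[...,2]
# case yaw: deck/rim region
m=((Z>38)&(Z<60)&(d>0)&(u>110)&(u<320)&(v>110)&(v<275)).astype(np.uint8)
n,L,st,ce=cv2.connectedComponentsWithStats(m);k=1+st[1:,4].argmax()
pts=W[L==k][:,:2].astype(np.float32);print("case rect",cv2.minAreaRect(pts))
for nm,u0,v0,r,lo,hi in(("paddle",198,215,16,84,102),("button",253,176,10,60,74),("pin",189,178,7,50,120),("plug",212,146,14,78,95)):
    s=(abs(u-u0)<=r)&(abs(v-v0)<=r)&(Z>lo)&(Z<hi)&(d>0);q=W[s]
    print(nm,s.sum(),q.mean(0).round(1),np.median(q,0).round(1),q.min(0).round(),q.max(0).round(),cv2.minAreaRect(q[:,:2].astype(np.float32)))
print(Z[205:226,185:214:2].round().astype(int))
o=ctrl.get_obs();M=R.from_rotvec(o["orientation"]).as_matrix();print(M.round(4))
E
```

```text
case rect ((591.5615844726562, 55.80015563964844), (201.15257263183594, 285.09307861328125), 15.45935344696045)
paddle 116 [548.9  76.8  92.7] [549.3  76.6  93.4] [542.  63.  85.] [556.  93.  96.] ((549.78759765625, 77.86708068847656), (9.391921043395996, 30.12635040283203), 15.529131889343262)
button 160 [617.8 -15.9  66.6] [617.7 -16.5  66.6] [606. -27.  60.] [629.  -3.  70.] ((617.938720703125, -14.53817367553711), (21.90047836303711, 24.24699592590332), 3.6457297801971436)
pin 180 [615.1  97.3  54.7] [613.8  95.5  51.8] [604.  86.  50.] [629. 111.  75.] ((616.2257080078125, 98.32140350341797), (24.26968765258789, 24.561124801635742), 2.11539626121521)
plug 266 [667.2  56.3  84.7] [667.2  56.1  84.8] [653.  42.  78.] [682.  71.  88.] ((667.4976806640625, 56.56676483154297), (28.831106185913086, 27.807357788085938), 46.157657623291016)
[[53 51 50 51 64 65 63 64 64 60 50 51 51 53 59]
 [52 52 50 62 66 66 61 65 63 59 51 50 50 50 56]
 [49 50 51 66 64 64 62 66 64 63 51 51 52 51 59]
 [51 51 50 65 65 63 65 62 65 64 52 49 51 53 58]
 [51 52 50 65 63 70 72 67 66 64 50 50 51 53 59]
 [50 50 51
[... 167 characters left out ...]
2 52 50 50 52]
 [51 51 62 93 93 95 94 94 94 93 81 65 52 52 52]
 [51 94 95 94 94 93 93 94 94 91 85 66 51 51 51]
 [96 95 94 93 92 94 93 96 94 86 80 67 52 51 51]
 [92 93 93 95 91 94 93 88 82 76 71 53 53 50 52]
 [64 94 93 94 92 89 83 78 69 64 62 54 50 53 49]
 [65 94 91 89 83 79 71 66 67 66 63 52 51 51 49]
 [63 87 86 80 72 66 64 66 65 63 66 55 50 50 51]
 [56 62 60 67 64 64 64 65 64 63 65 56 51 54 52]
 [55 49 60 52 64 64 64 65 65 66 65 60 52 52 51]
 [59 52 61 53 53 65 64 62 64 65 65 63 49 49 50]
 [58 51 59 51 52 63 65 63 65 63 64 65 50 53 52]
 [61 51 61 53 53 62 63 65 64 63 64 63 52 51 50]]
[[ 9.737e-01  2.278e-01 -0.000e+00]
 [ 2.278e-01 -9.737e-01  1.000e-04]
 [ 0.000e+00 -1.000e-04 -1.000e+00]]
```

Emit:
send_rows:
  rows:
    - {"offset":[0.026,-0.028,0],"twist":[0,0,-2.3]}
    - {"offset":[0.026,-0.028,0],"twist":[0,0,0]}
    - {"offset":[0.026,-0.028,0],"twist":[0,0,0]}
    - {"offset":[0.026,-0.028,0],"twist":[0,0,0]}
    - {"offset":[0.026,-0.028,0],"twist":[0,0,0]}
  gripper: 0

```text
t: 0.92
ee_pos: [231.3, -439.8, 403.9]
orientation: [3.109, 0.412, -0.0]
ft_force: [1.2, -0.6, -0.1]
width: 58.1
```

Emit:
send_rows:
  rows:
    - {"offset":[0.026,-0.028,0],"twist":[0,0,0]}
    - {"offset":[0.026,-0.028,0],"twist":[0,0,0]}
    - {"offset":[0.026,-0.028,0],"twist":[0,0,0]}
    - {"offset":[0.026,-0.028,0],"twist":[0,0,0]}
    - {"offset":[0.026,-0.028,0],"twist":[0,0,0]}

```text
t: 1.33
ee_pos: [322.4, -262.4, 403.9]
orientation: [3.107, 0.407, 0.003]
ft_force: [1.4, -0.4, -0.2]
width: 24.6
```

Emit:
send_rows:
  rows:
    - {"offset":[0.026,-0.028,0],"twist":[0,0,0]}
    - {"offset":[0.026,-0.028,0],"twist":[0,0,0]}
    - {"offset":[0.026,-0.028,0],"twist":[0,0,0]}
    - {"offset":[0.026,-0.028,0],"twist":[0,0,0]}
    - {"offset":[0.026,-0.028,0],"twist":[0,0,0]}

```text
t: 1.75
ee_pos: [414.1, -84.6, 404.8]
orientation: [3.104, 0.404, 0.01]
ft_force: [0.4, -0.7, -0.1]
width: 0.3
```

Emit:
send_rows:
  rows:
    - {"offset":[0.028,-0.024,0],"twist":[0,0,-0.7]}
    - {"offset":[0.027,-0.024,0],"twist":[0,0,0]}
    - {"offset":[0.027,-0.024,0],"twist":[0,0,0]}
    - {"offset":[0.027,-0.024,0],"twist":[0,0,0]}
    - {"offset":[0.02,-0.02,0],"twist":[0,0,0]}

```text
t: 2.17
ee_pos: [510.8, 72.5, 405.9]
orientation: [3.101, 0.428, 0.017]
ft_force: [0.2, -0.1, 1.1]
width: 0.6
```

```bash
cat > g.py <<'E'
from h import *
import sys
def go(p,yaw):
    o=ctrl.get_obs();M=R.from_rotvec(o["orientation"])
    T=R.from_euler("z",yaw,degrees=True)*R.from_euler("x",180,degrees=True)
    print("t",o["t"],"pos",o["ee_pos"].round(1),"F",np.round(o["ft_force"],1),"offset",(M.inv().apply(np.array(p)-o["ee_pos"])).round(1),"twist",(M.inv()*T).as_rotvec(degrees=True).round(2))
if len(sys.argv)>4: go([float(a) for a in sys.argv[1:4]],float(sys.argv[4]))
E
python3 g.py 512 67 254 15.5
```

```text
t 2.1667 pos [510.8  72.5 405.9] F [ 0.2 -0.1  1.1] offset [ -1.8   3.7 151.9] twist [ 0.74 -0.53  0.24]
```

Emit:
send_rows:
  rows:
    - {"offset":[0,0.002,0.024],"twist":[0.7,-0.5,0.2]}
    - {"offset":[-0.001,0.001,0.024],"twist":[0,0,0]}
    - {"offset":[0,0,0.024],"twist":[0,0,0]}
    - {"offset":[0,0,0.024],"twist":[0,0,0]}
    - {"offset":[0,0,0.015],"twist":[0,0,0]}

```text
t: 2.58
ee_pos: [517.6, 77.0, 296.2]
orientation: [-3.11, -0.439, -0.026]
ft_force: [-0.3, 0.5, -0.1]
width: 0.5
```

```bash
python3 g.py 512 67 254 15.5
```

```text
t 2.5833 pos [517.6  77.  296.2] F [-0.3  0.5 -0.1] offset [-8.9  8.  42.1] twist [ 0.09 -0.96  0.57]
```

Emit:
send_rows:
  rows:
    - {"offset":[-0.004,0.004,0.012],"twist":[0,-0.5,0.3]}
    - {"offset":[-0.004,0.004,0.012],"twist":[0,-0.5,0.3]}
    - {"offset":[-0.002,0,0.012],"twist":[0,0,0]}
    - {"offset":[0,0,0.006],"twist":[0,0,0]}
    - {"offset":[0,0,0],"twist":[0,0,0]}

```text
t: 3.0
ee_pos: [509.0, 64.9, 248.9]
orientation: [3.111, 0.42, -0.011]
ft_force: [0.3, 0.0, -0.2]
width: 0.9
```

```bash
python3 g.py 512 67 254 15.5; python3 - <<'E'
from h import *
a=[optics.get_image(c)[0] for c in("top","side")]
r=lambda im,x,y:cv2.resize(im[y:y+150,x:x+100],(400,600),interpolation=cv2.INTER_CUBIC)
cv2.imwrite("pics/a.png",np.hstack([r(a[0],150,120),r(a[1],200,180)]))
E
```

```text
t 3.0 pos [509.   64.9 248.9] F [ 0.3  0.  -0.2] offset [ 3.5 -1.2 -5.1] twist [ 0.06  0.43 -0.12]
```

View pics/a.png

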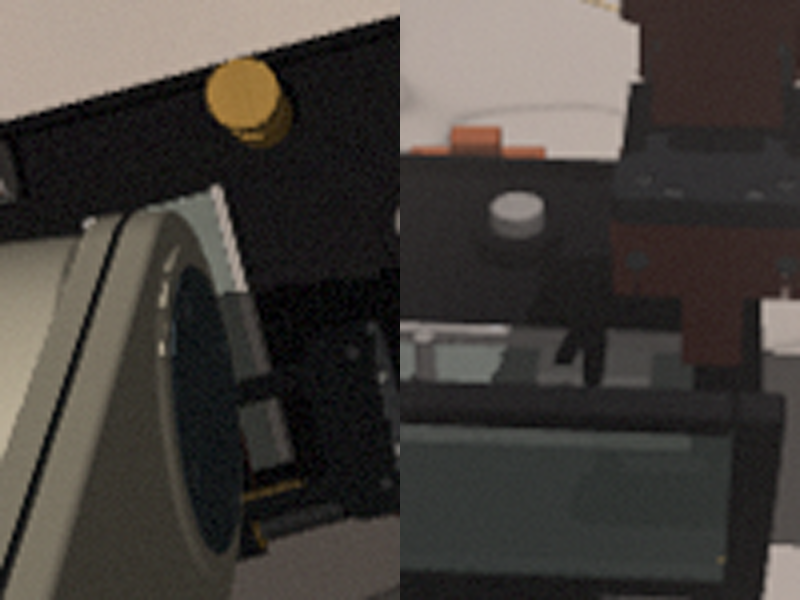

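The view shows the fingertips behind the paddle, with a gap, at right-panel (712,365); the paddle is at (590,350). I'll raise the tool slightly and start pushing.

Emit:
send_rows:
  rows:
    - {"offset":[0.003,-0.001,-0.004],"twist":[0,0.4,0]}
    - {"offset":[0.005,0,0],"twist":[0,0,0]}
    - {"offset":[0.005,0,0],"twist":[0,0,0]}
    - {"offset":[0.005,0,0],"twist":[0,0,0]}
    - {"offset":[0.003,0,0],"twist":[0,0,0]}

```text
t: 3.52
ee_pos: [532.7, 72.3, 258.2]
orientation: [3.112, 0.42, 0.014]
ft_force: [0.6, 0.4, 0.3]
width: 0.7
```

```bash
python3 g.py 536.1 73.7 254 15.5
```

```text
t 3.5167 pos [532.7  72.3 258.2] F [0.6 0.4 0.3] offset [ 3.6 -0.4  4.2] twist [ 0.14 -0.49 -0.12]
```

Emit:
send_rows:
  rows:
    - {"offset":[0.002,0,0.002],"twist":[0,0,0]}
    - {"offset":[0.003,0,0],"twist":[0,0,0]}
    - {"offset":[0.003,0,0],"twist":[0,0,0]}
    - {"offset":[0.003,0,0],"twist":[0,0,0]}
    - {"offset":[0.003,0,0],"twist":[0,0,0]}

```text
t: 3.93
ee_pos: [543.8, 75.7, 255.0]
orientation: [3.111, 0.422, -0.009]
ft_force: [-5.6, -2.3, 3.9]
width: 0.7
```

```bash
python3 g.py 574.6 84.4 255 15.5
```

```text
t 3.9333 pos [543.8  75.7 255. ] F [-5.6 -2.3  3.9] offset [32.  -0.2 -0.2] twist [ 0.08  0.33 -0.06]
```

Emit:
send_rows:
  rows:
    - {"offset":[0.005,0,0],"twist":[0,0.2,0]}
    - {"offset":[0.005,0,0],"twist":[0,0,0]}
    - {"offset":[0.005,0,0],"twist":[0,0,0]}
    - {"offset":[0.005,0,0],"twist":[0,0,0]}
    - {"offset":[0.004,0,0],"twist":[0,0,0]}

```text
t: 4.35
ee_pos: [561.4, 80.9, 252.1]
orientation: [3.11, 0.422, -0.041]
ft_force: [-6.2, -1.7, 5.4]
width: 0.8
```

```bash
python3 g.py 574.6 84.4 255 15.5
```

```text
t 4.35 pos [561.4  80.9 252.1] F [-6.2 -1.7  5.4] offset [13.6  0.2 -3.2] twist [-0.04  1.49 -0.03]
```

Emit:
send_rows:
  rows:
    - {"offset":[0.003,0,-0.002],"twist":[0,0.7,0]}
    - {"offset":[0.003,0,-0.002],"twist":[0,0.3,0]}
    - {"offset":[0.003,0,0],"twist":[0,0,0]}
    - {"offset":[0.002,0,0],"twist":[0,0,0]}
    - {"offset":[0.001,0,0],"twist":[0,0,0]}

```text
t: 4.77
ee_pos: [566.0, 82.6, 250.7]
orientation: [3.11, 0.424, -0.059]
ft_force: [-5.8, -2.0, 3.8]
width: 0.4
```

```bash
python3 g.py 574.6 84.4 255 15.5
```

```text
t 4.7667 pos [566.   82.6 250.7] F [-5.8 -2.   3.8] offset [ 8.6  0.6 -4.6] twist [-0.18  2.14  0.01]
```

Emit:
send_rows:
  rows:
    - {"offset":[0.002,0,-0.003],"twist":[0,1.2,0]}
    - {"offset":[0.003,0,-0.003],"twist":[0,1.2,0]}
    - {"offset":[0.003,0,-0.003],"twist":[0,0.8,0]}
    - {"offset":[0.003,0,-0.002],"twist":[0,0.5,0]}
    - {"offset":[0.003,0,-0.001],"twist":[0,0.5,0]}

```text
t: 5.18
ee_pos: [568.9, 84.0, 253.9]
orientation: [-3.106, -0.424, 0.005]
ft_force: [-6.9, -3.9, 4.8]
width: 0.9
```

```bash
python3 g.py 574.6 84.4 255 15.5
```

```text
t 5.1833 pos [568.9  84.  253.9] F [-6.9 -3.9  4.8] offset [ 5.6  1.2 -1.1] twist [-0.39  0.13  0.05]
```

Emit:
send_rows:
  rows:
    - {"offset":[0.003,0.001,-0.001],"twist":[-0.2,0.5,0]}
    - {"offset":[0.003,0,-0.001],"twist":[0,0.4,0]}
    - {"offset":[0.003,0,-0.001],"twist":[0,0.4,0]}
    - {"offset":[0.003,0,-0.001],"twist":[0,0.4,0]}
    - {"offset":[0.003,0,-0.001],"twist":[0,0.4,0]}

```text
t: 5.6
ee_pos: [574.5, 84.9, 253.6]
orientation: [-3.106, -0.425, 0.0]
ft_force: [-12.4, -6.5, 8.0]
width: 0.8
```

```bash
python3 g.py 574.6 84.4 255 15.5
```

```text
t 5.6 pos [574.5  84.9 253.6] F [-12.4  -6.5   8. ] offset [-0.   0.5 -1.5] twist [-0.35 -0.04  0.08]
```

Emit:
send_rows:
  rows:
    - {"offset":[0.004,0,-0.001],"twist":[0,0.5,0]}
    - {"offset":[0.004,0,-0.001],"twist":[0,0.5,0]}
    - {"offset":[0.004,0,-0.001],"twist":[0,0.5,0]}
    - {"offset":[0.004,0,-0.001],"twist":[0,0.5,0]}
    - {"offset":[0.004,0,-0.001],"twist":[0,0.5,0]}

```text
t: 6.02
ee_pos: [577.3, 85.3, 253.3]
orientation: [-3.105, -0.427, 0.026]
ft_force: [-15.3, -6.9, 12.4]
width: 0.8
```

```bash
python3 g.py 574.6 84.4 255 15.5
```

```text
t 6.0167 pos [577.3  85.3 253.3] F [-15.3  -6.9  12.4] offset [-2.9  0.1 -1.7] twist [-0.55  0.9   0.17]
```

```bash
python3 - <<'E'
from h import *
im,d=optics.get_image("side")
x,y=180,200
cv2.imwrite("pics/b.png",cv2.resize(im[y:y+90,x:x+120],(800,600),interpolation=cv2.INTER_CUBIC))
f=np.array([546,76.5,80]);e=np.array([.964,.267,0])
for s in(0,20,40):
    print(s,[(((proj("side",f+e*s+[0,0,h]))-[x,y])*6.667).round() for h in(14,-16)])
E
```

```text
0 [array([479., 365.]), array([479., 473.])]
20 [array([391., 362.]), array([393., 469.])]
40 [array([304., 359.]), array([307., 466.])]
```

View pics/b.png

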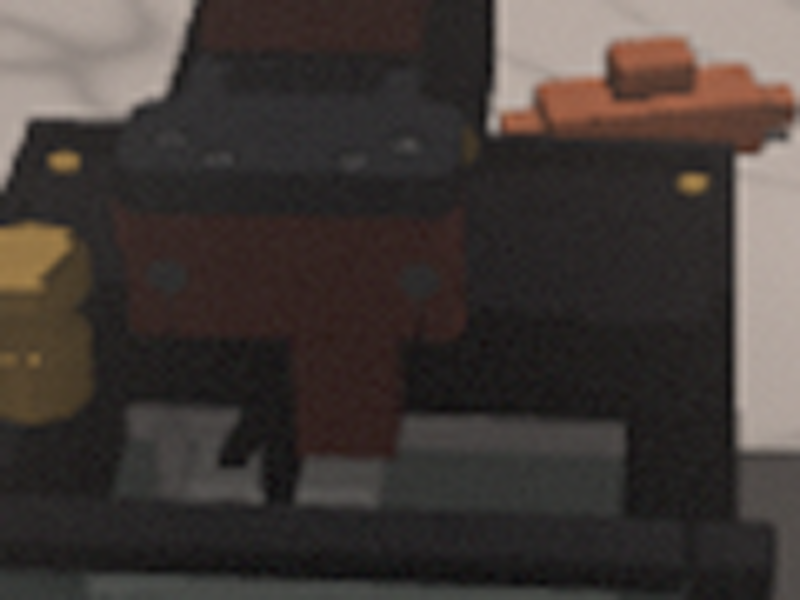

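The paddle face is at crop column 298, and 304 is expected at 40 mm, so it's on the stop. Now I'll release it by backing straight off.

Emit:
send_rows:
  rows:
    - {"offset":[-0.01,0,-0.001],"twist":[0,0,0]}
    - {"offset":[-0.012,0,-0.001],"twist":[0,0,0]}
    - {"offset":[-0.012,0,-0.001],"twist":[0,0,0]}
    - {"offset":[-0.012,0,0],"twist":[0,0,0]}
    - {"offset":[-0.006,0,0],"twist":[0,0,0]}

```text
t: 6.48
ee_pos: [523.7, 70.3, 255.0]
orientation: [-3.105, -0.427, 0.042]
ft_force: [-0.4, 0.3, 0.1]
width: 0.7
```

Emit:
send_rows:
  rows:
    - {"offset":[0,0,-0.015],"twist":[0,0,0]}
    - {"offset":[0,0,-0.025],"twist":[0,0,0]}
    - {"offset":[0,0,-0.025],"twist":[0,0,0]}
    - {"offset":[0,0,-0.015],"twist":[0,0,0]}
    - {"offset":[0,0,0],"twist":[0,0,0]}

```text
t: 6.9
ee_pos: [525.3, 69.9, 336.1]
orientation: [-3.105, -0.427, 0.048]
ft_force: [-0.0, 0.5, 0.3]
width: 0.8
```

```bash
python3 g.py 618 -15.5 275 15.5; python3 - <<'E'
from h import *
im,d=optics.get_image("side")
x,y=180,200
cv2.imwrite("pics/c.png",cv2.resize(im[y:y+90,x:x+120],(800,600),interpolation=cv2.INTER_CUBIC))
E
```

```text
t 6.9 pos [525.3  69.9 336.1] F [-0.   0.5  0.3] offset [ 68.  108.   57.8] twist [-0.67  1.7   0.15]
```

View pics/c.png

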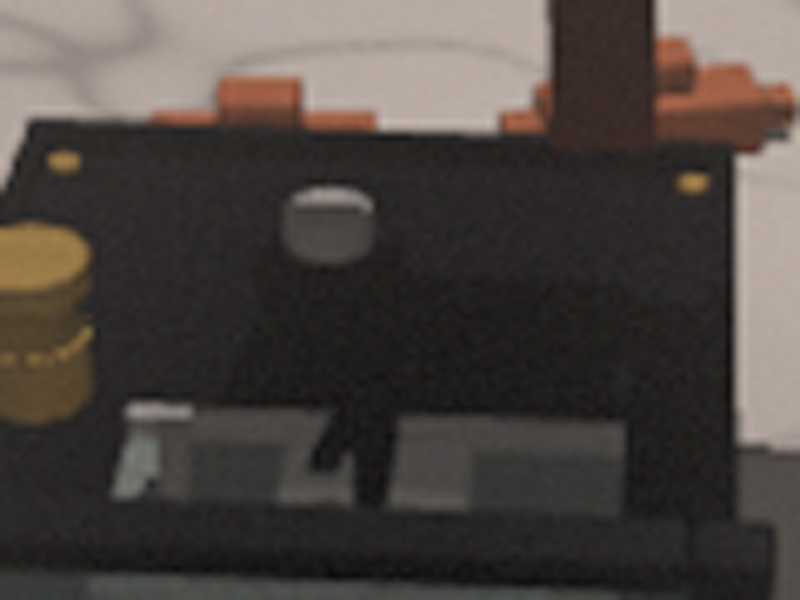

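The paddle face is now at column 390, which is 20 mm: latched. On to the button.

Emit:
send_rows:
  rows:
    - {"offset":[0.014,0.022,0],"twist":[-0.4,1,0.1]}
    - {"offset":[0.014,0.022,0.005],"twist":[-0.3,0.7,0]}
    - {"offset":[0.014,0.022,0.01],"twist":[0,0,0]}
    - {"offset":[0.014,0.022,0.01],"twist":[0,0,0]}
    - {"offset":[0.01,0.015,0.005],"twist":[0,0,0]}

```text
t: 7.37
ee_pos: [616.9, -11.7, 298.7]
orientation: [3.112, 0.433, -0.003]
ft_force: [-0.2, -0.4, -0.1]
width: 0.6
```

```bash
python3 g.py 617.8 -15.3 256 15.5
```

```text
t 7.3667 pos [616.9 -11.7 298.7] F [-0.2 -0.4 -0.1] offset [-0.1  3.7 42.7] twist [-0.01  0.11  0.35]
```

Emit:
send_rows:
  rows:
    - {"offset":[0,0.002,0.01],"twist":[0,0,0.2]}
    - {"offset":[0,0.001,0.012],"twist":[0,0,0]}
    - {"offset":[0,0,0.01],"twist":[0,0,0]}
    - {"offset":[0,0,0.004],"twist":[0,0,0]}
    - {"offset":[0,0,0],"twist":[0,0,0]}

```text
t: 7.78
ee_pos: [616.0, -15.5, 252.1]
orientation: [-3.111, -0.423, 0.017]
ft_force: [-0.3, 1.3, -0.2]
width: 0.6
```

```bash
python3 g.py 617.8 -15.3 243 15.5
```

```text
t 7.7833 pos [616.  -15.5 252.1] F [-0.3  1.3 -0.2] offset [1.9 0.4 9.1] twist [-0.18  0.59 -0.01]
```

Emit:
send_rows:
  rows:
    - {"offset":[0.002,0,0.002],"twist":[-0.1,0.4,0]}
    - {"offset":[0,0,0.002],"twist":[0,0,0]}
    - {"offset":[0,0,0.002],"twist":[0,0,0]}
    - {"offset":[0,0,0.002],"twist":[0,0,0]}
    - {"offset":[0,0,0.002],"twist":[0,0,0]}

```text
t: 8.2
ee_pos: [616.9, -13.1, 243.2]
orientation: [3.112, 0.428, -0.004]
ft_force: [-3.0, -1.5, 8.9]
width: 0.4
```

```bash
python3 g.py 617.8 -15.3 243 15.5
```

```text
t 8.2 pos [616.9 -13.1 243.2] F [-3.  -1.5  8.9] offset [0.3 2.3 0.2] twist [-0.    0.13  0.18]
```

Emit:
send_rows:
  rows:
    - {"offset":[0,0.001,0.003],"twist":[0,0,0]}
    - {"offset":[0,0,0.003],"twist":[0,0,0]}
    - {"offset":[0,0,0.003],"twist":[0,0,0]}
    - {"offset":[0,0,0.003],"twist":[0,0,0]}
    - {"offset":[0,0,0.003],"twist":[0,0,0]}

```text
t: 8.62
ee_pos: [617.0, -13.3, 242.9]
orientation: [-3.112, -0.428, 0.003]
ft_force: [-9.6, -0.7, 25.8]
width: 0.6
```

Bottomed: 15 mm commanded gave 0.3 mm of motion, and 26 N against a 5 N spring. I'll lift off.

Emit:
send_rows:
  rows:
    - {"offset":[0,0,-0.01],"twist":[0,0,0]}
    - {"offset":[0,0,-0.02],"twist":[0,0,0]}
    - {"offset":[0,0,-0.025],"twist":[0,0,0]}
    - {"offset":[0,0,-0.03],"twist":[0,0,0]}
    - {"offset":[0,0,-0.03],"twist":[0,0,0]}

```text
t: 9.03
ee_pos: [615.2, -12.7, 358.1]
orientation: [-3.109, -0.427, 0.013]
ft_force: [-0.3, 0.2, 0.0]
width: 0.4
```

Emit:
send_rows:
  rows:
    - {"offset":[-0.02,0.03,-0.01],"twist":[0,0,0]}
    - {"offset":[-0.02,0.03,-0.01],"twist":[0,0,0]}
    - {"offset":[-0.02,0.03,0],"twist":[0,0,0]}
    - {"offset":[-0.015,0.02,0],"twist":[0,0,0]}
    - {"offset":[0,0,0],"twist":[0,0,0]}

```text
t: 9.45
ee_pos: [574.6, -140.6, 389.4]
orientation: [3.11, 0.437, 0.019]
ft_force: [0.1, 1.0, 0.0]
width: 0.6
```

```bash
python3 - <<'E'
from h import *
a=[optics.get_image(c)[0] for c in("side","top")]
cv2.imwrite("pics/d.png",np.vstack([cv2.resize(i[y:y+100,110:376],(798,300)) for i,y in((a[0],190),(a[1],110))]))
o=ctrl.get_obs();print(o["t"],o["ee_pos"],o["ft_force"])
E
```

```text
9.55 [ 575.57559666 -138.12768353  388.9545236 ] [-0.33885373  0.14303263  0.20568401]
```

View pics/d.png

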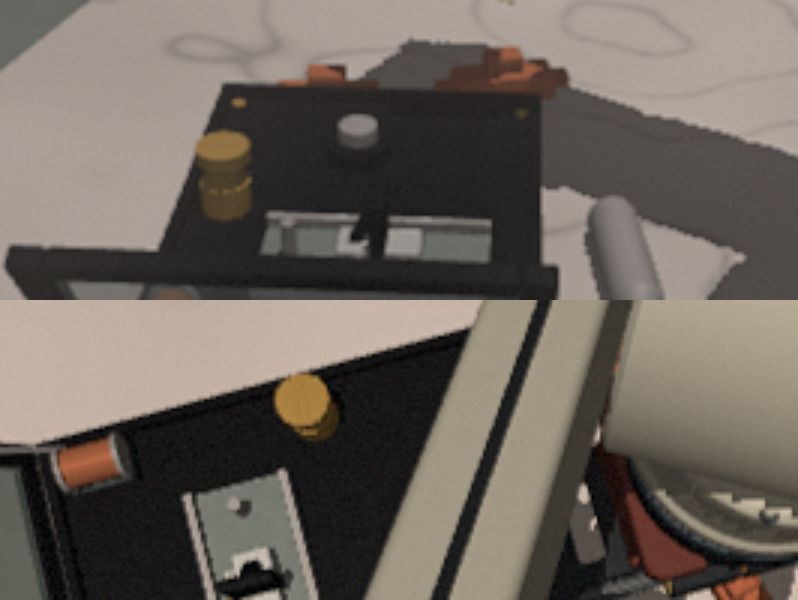

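The paddle is at mid position (upper panel 375,235), the button is up (357,130), and the plug, fuses and driver haven't moved.

```bash
python3 -c "
from workcell import ctrl
print(ctrl.close_job())"
```

```text
the job is handed in; nothing more can be done
None
```

The relay is under test and tripped, in the order asked, and the job is handed in at about 9.6 s on the robot's clock. No verdict is reported.

- **Slide to its stop:** I pushed the paddle with the closed fingertips. At the end the force was about 17 N against the 8 N spring and the tip no longer advanced. The side picture put the face within about 2 mm of the 40 mm mark.
- **Latch:** I backed off and let the slide spring back. The side picture then showed the face at about 20 mm, and it was still there in the last picture.
- **Trip button:** I then pressed it until it stopped moving. The tool was about 6 mm below the measured button top, at 26 N against the 5 N spring. I lifted off and the last picture shows it up.
- **Bystanders:** The plug, fuse carriers and driver looked unmoved in the last side picture. I judged this by eye, and the arm hid part of the last top view.

While pushing the slide, the tool tilted about 2° and sank about 4 mm, which I corrected on the way. There was also an upward force of up to 12 N at the stop, probably friction on the paddle. No check failed.

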